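# Roll the milling jar up onto the jar mill

### The job

Push the glaze milling jar up the sloped loading gutter with the fingers until it drops into the hollow between the jar mill's two rollers and stays there, so that it cannot roll back. Only push it: it keeps rolling or sliding on the gutter and is never picked up. Leave the cup, the kiln post and the small glaze pot standing where they are.

Things in the scene. Friction and masses are not known exactly. Their poses are not given: they have to be found in the camera images.
- mill: Jar mill with loading gutter, fixed. Green casing 150 x 290 x 70 mm high, two black rubber rollers on top, bare-metal gutter in front. Origin on the bench (z = 0) under the middle between the rollers; x level, from the gutter's foot towards the rollers (the way the jar travels), y along the rollers, z up. End plates at y = +-134 mm, 120 mm high; belt guard at y = -156 mm, 102 mm high.
- tray (a point): Centre of the floor of the gutter's level tray, 62 mm above the bench, at x = -277 mm of the mill. The tray is 105 mm long (x = -329 to -224 mm), with a 14 mm high lip across its foot end. The whole gutter is 142 mm wide inside, with cheeks 25 mm high and 3 mm thick along both sides.
- ramp: The gutter's slope, fixed to the mill, rising from the tray to the front roller. Origin in the middle of the crease where it begins (mill x = -224 mm, 62 mm high); x up the slope (14 degrees above level), y along the rollers, z square to its surface (z = 0). 186 mm long, it ends at mill x = -44 mm, 107 mm high, flush with the front roller's top.
- idler_axis (a point): Middle of the axis of the front roller, at mill x = -36 mm, 92 mm above the bench. Both rollers are 32 mm thick and 250 mm long, axes along the mill's y; the rear one's axis is at x = +36 mm, same height. The front one spins freely, the rear one is stiff to turn (geared to the motor).
- nip (a point): Where the jar's centre lies once it rests on both rollers: 142 mm above the bench, midway between them. When its centre has passed over the front roller (36 mm before this point, 154 mm high) the jar drops 12 mm into the hollow by itself. Pushed on well past the hollow it would climb over the rear roller and fall off.
- jar: Loose closed milling jar lying across the tray: slippery white glazed cylinder 87 mm across, two grippy black tyres 92 mm across on which it rolls (y = -60 to -46 and +26 to +40 mm), blue cap 80 mm across at +y; 130 mm long, 0.55 to 0.85 kg. Origin at its centre, y along its axis and about the mill's y; x and z turn as it rolls. Pushed between the tyres it rolls easily; let go on the slope, it rolls back.
- cup: Terracotta-coloured cup, loose, standing on the bench beside the gutter; 72 mm across, 78 mm high, origin at the centre of its underside. Leave alone.
- post: Pale tubular kiln post, loose, standing on end on the bench beyond the foot of the gutter; 44 mm across, 80 mm high, origin at the centre of its underside. Leave alone.
- pot: Small amber glaze pot with a black lid, loose, standing on the bench behind the mill, past the rear roller; 60 mm across, 75 mm high, origin at the centre of its underside. Leave alone.
There are look-alikes about, which are no part of the job. Of the things shaped like the jar, the white one is meant.

How it is judged:
On the way:
1. the jar is part-way up the slope, lying on it (x of jar in the frame of mill between -0.17 and -0.05 m and z of jar in the frame of ramp below 0.054 m and contact force between jar and ramp above 0.5 N), for 0.05 s.
At the end, for the whole second after the job is handed in: The jar rests on both rollers: centre within 8 mm of the middle between them, within 6 mm of its resting height, within 25 mm along the rollers of the gutter's centre line, axis within 0.08 rad of the rollers'; cup, post and pot upright, within 20 mm of their start (y of jar in the frame of mill between -0.025 and 0.025 m and x of jar in the frame of mill between -0.008 and 0.008 m and z of jar in the frame of mill between 0.136 and 0.148 m and angle between the y axis of jar and the y axis of mill, either way round below 0.08 rad and linear speed of jar below 0.02 m/s and angular speed of jar below 0.3 rad/s and distance of each of cup, post, pot from where it was at the start of the episode below 0.02 m and angle between each of cup, post, pot's own z axis and vertical below 0.2 rad); the robot touches nothing.
It fails at once if the jar is lifted clear of the tray (x of jar in the frame of mill below -0.235 m and z of jar in the frame of mill above 0.1256 m).
It fails at once if the jar is lifted clear of the slope or rollers (x of jar in the frame of mill above -0.235 m and z of jar in the frame of ramp above 0.06 m).
It fails at once if a bystander is knocked or moved (not (distance of cup from where it was at the start of the episode below 0.02 m) or not (distance of post from where it was at the start of the episode below 0.02 m) or not (distance of pot from where it was at the start of the episode below 0.02 m) or not (angle between cup's own z axis and vertical below 0.2 rad) or not (angle between post's own z axis and vertical below 0.2 rad) or not (angle between pot's own z axis and vertical below 0.2 rad)).
It also fails if it takes over 48 s, if anything falls off the work surface, if the arm or the gripper's body presses on something with over 40 N, if the wrist force passes 120 N, or if a joint passes its speed limit or range.

### The arm

A 6-joint arm with a two-finger parallel gripper is mounted at the origin on the work surface. World frame = base frame: x ahead of the robot, y to its left, z up, the work surface at z = 0. Lengths are in m, angles in rad, forces in N, time in s.
With the tool pointing down it reaches from about 0.35 to 0.975 m from the base axis. Payload 4.9 kg.
Tool frame: the origin (TCP) lies at the very end of the fingers, on their centre line; the grasp point (between the pads) lies 19 mm behind it; x points along the fingers, y is the direction in which the jaws open and shut, and the axes are right-handed (so a half turn about x gives the same grasp; the last joint's range is limited). The gripper opens to 85 mm and grips with 20 to 120 N. Pads are 22 mm wide; open, the fingers measure 114 mm over their backs; the gripper's body (76 mm by 85 mm) begins 54 mm behind the grasp point. The pads swing forward as they close: fully open they stand 13 mm farther back than shut.
Start: joints at [-1.39, 0.053, 1.613, -0, 1.476, -0.119], TCP at [0.185, -0.597, 0.231] pointing down, gripper open.
Joint ranges: [-3.01, 3.01], [-1.01, 2.22], [0.06, 2.58], [-1.02, 4.17], [0.09, 2.62], [-3.14, 3.14]. Speed limits (rad/s): [2.57, 2.57, 3.14, 3.14, 3.14, 3.14].

### API

Orientations are given as a rotation vector (axis times angle).
In Python, from station import ctrl, get_image, calibration, finish_job, search_frame, cut_out, mark_of gives the robot as it stands. The module is installed in compiled form; this text tells all that it offers.
- The arm moves only by the tool arm_command, never from a script. Its argument "plan" is a list that holds one entry, the list of rows, each a list of 7 numbers: the shift along the tool's x, y, z in m, then the turn, a rotation vector about the tool's x, y, z in degrees, then the finger opening in m, from 0 to 0.0854. A call has 1 to 20 rows; each row shifts and turns the pose as measured when the row begins, along the tool's axes as they then stand; what a row does not reach is not made up. A row lasts 1/12 s, in which the tool goes at most 41.7 mm and 7.16 degrees, less where a joint would pass 70% of its speed; a pose out of reach is approached as far as the arm can. A call with a gripper value outside its range is refused whole. The fingers move at their own pace and stop on an object; "squeeze" is the grip in N (left out, the last holds). Time passes only in rows, so rows that do not move let the fingers close. It gives the time, the measured TCP pose, the force and the opening at its end, in the units of the state.
- ctrl.get_obs(): the state, without advancing time (a new reading comes with each control period).
- get_image(name): name is "scene" or "top" or "wrist"; returns the picture (420x560x3 uint8, red, green, blue); there is no depth.
- calibration(name): a dict with "fx", "fy", "cx", "cy" (pixels), "k1" (the pictures are not rectified: a ray, as slopes to the right and down, at radius r is drawn at 1 + k1 r^2 times it, then the intrinsics apply), "cam_to_world" (4x4, takes a point from camera to world coordinates); the wrist camera has in their place "hand_eye" (4x4, takes a point from camera to tool coordinates, whose origin is the TCP and whose axes are the tool frame's). Camera axes: x right, y down, z forward; pixel columns grow to the right and rows downward; lengths in m; the calibration is good to about 2 mm. A picture is of the moment at which its call begins: read the wrist's pose just before it. calibration takes no time and is no camera call.
- finish_job(): hands the job in, once; it reports no verdict.
Trained networks look in the newest picture that a camera, given by its name, has taken for a name from the list of things; names that differ only in an ending like _2 or _b are one class to them, and where a whole thing is asked for, a point or a joint stands for the part that bears it (a point fixed in the world has none). Each returns a list of dicts, best first, with "conf" (0 to 1); they miss things now and then, are a little off and sometimes report something else, mostly with a low value. They report only what shows in the picture. A call takes as long as a camera call. They do not tell look-alikes from the thing itself.
- search_frame(camera, thing): "at" ([x, y, z] in m, in the coordinates of the camera as it stood for that picture, good to about 4 mm: the middle of the surface that is visible of it).
- cut_out(camera, thing): "mask" (420x560 bool, what is visible of it).
- mark_of(camera, thing): "at" ([x, y, z] in m, in the coordinates of the camera as it stood for that picture, good to about 4 mm: a listed point, or the origin of a listed thing).
The state is a dict: "t": time; "q": joint angles; "dq": joint speeds; "effort": joint torques, N m; "tool_pos": TCP position; "tool_rot": TCP orientation; "contact_force": force on the tool from outside, world axes, zero at the start; "wrist_torque": the same for the moment, N m; "opening": finger opening in m.
Only numpy, scipy, OpenCV 4.12 (cv2) and the standard library are available. Lean on these libraries where they do the work, as an engineer would, in place of code of your own. Each camera call takes 0.05 s, during which the arm holds its last target. There are 200 camera calls.

## Working session

There is one attempt and no reset: what is moved stays moved. The work goes in short steps, Python scripts to look and compute and a tool call to move; the robot and the scene stay as the last step left them, time stands still between calls to the robot, and variables do not carry over. Pictures are saved under pics/ and viewed, about 8 in all and at most 12, crops included, and the job is handed in when it is done.

Besides the shell and the picture viewer there is one more tool, called after "Request:" as name([rows], argument=value, ...), one row to a line, values as JSON. arm_command: Moves the arm, as the interface text tells. Its arguments: {"type":"object","properties":{"plan":{"type":"array","items":{"type":"array","items":{"type":"array","items":{"type":"number"}}}},"squeeze":{"type":"number"}},"required":["plan"]}

```bash
mkdir -p pics
cat > h.py <<'E'
import numpy as np, cv2
from station import *
from scipy.spatial.transform import Rotation as R
def c2w(name, p, obs=None):
    c=calibration(name)
    if name=="wrist":
        o=obs or ctrl.get_obs(); T=np.eye(4); T[:3,:3]=R.from_rotvec(o["tool_rot"]).as_matrix(); T[:3,3]=o["tool_pos"]
        M=T@np.array(c["hand_eye"])
    else: M=np.array(c["cam_to_world"])
    return (M@np.r_[p,1])[:3]
E
python3 - <<'E'
from h import *
np.set_printoptions(precision=3,suppress=True)
o=ctrl.get_obs(); print(o["t"],o["tool_pos"],o["tool_rot"],R.from_rotvec(o["tool_rot"]).as_matrix(),o["contact_force"])
ims=[]
for n in ["scene","top"]:
    im=get_image(n); cv2.imwrite(f"pics/{n}0.png",im[:,:,::-1])
    print(n,np.array(calibration(n)["cam_to_world"])[:3,3])
    for th in ["mill","tray","ramp","idler_axis","nip","jar","cup","post","pot"]:
        for d in mark_of(n,th)[:3]:
            print(n,th,round(d["conf"],2),c2w(n,d["at"]))
print(ctrl.get_obs()["t"])
E
```

```text
0.0 [ 0.184 -0.597  0.23 ] [ 2.061  0.313 -2.061] [[-0.     0.295 -0.955]
 [ 0.002 -0.955 -0.295]
 [-1.    -0.002 -0.   ]] [0.836 0.134 0.301]
scene [ 0.936 -0.286  0.852]
scene mill 0.73 [ 0.518 -0.161  0.06 ]
scene mill 0.72 [0.553 0.115 0.001]
scene tray 0.71 [ 0.52  -0.161  0.064]
scene idler_axis 0.58 [0.552 0.075 0.091]
scene nip 0.87 [0.551 0.115 0.148]
scene jar 0.95 [ 0.524 -0.125  0.104]
scene jar 0.82 [ 0.733 -0.294  0.049]
scene jar 0.56 [ 0.323 -0.172  0.047]
scene cup 0.61 [ 0.652 -0.134 -0.   ]
scene post 0.64 [ 0.556 -0.305  0.003]
scene pot 0.62 [0.568 0.285 0.001]
top [0.443 0.012 1.189]
top mill 0.79 [ 0.552  0.114 -0.   ]
top tray 0.79 [ 0.521 -0.166  0.065]
top tray 0.36 [0.546 0.079 0.088]
top ramp 0.6 [ 0.528 -0.113  0.06 ]
top idler_axis 0.72 [0.548 0.073 0.091]
top idler_axis 0.62 [ 0.529 -0.11   0.058]
top nip 0.89 [0.552 0.114 0.14 ]
top jar 0.77 [ 0.525 -0.128  0.103]
top jar 0.7 [ 0.325 -0.179  0.047]
top jar 0.67 [ 0.734 -0.288  0.043]
top cup 0.93 [ 0.649 -0.135  0.006]
top post 0.85 [ 0.555 -0.305 -0.001]
top pot 0.69 [0.57  0.283 0.001]
1.0
```

View pics/scene0.png

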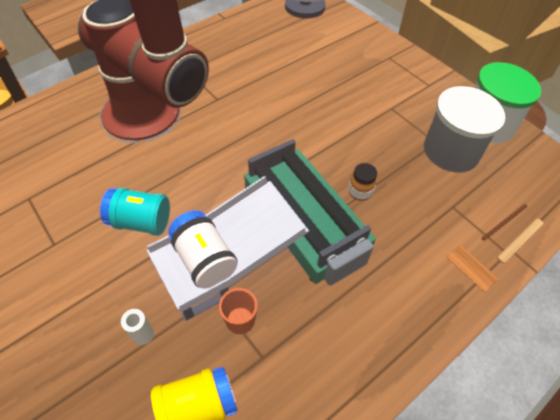

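View pics/top0.png

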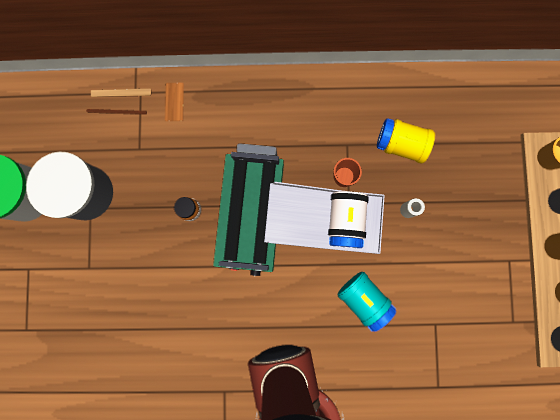

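The scene view has the mill at the centre and the white jar on the tray near (205,250). The cup is at (238,310), the post at (137,325) and the pot at (363,182). The top view agrees: white jar at (348,220), gutter from x=265 to 384, and the cap towards the robot. The teal and yellow jars are the look-alikes. Next I'll refine the yaws of the gutter and the jar.

```bash
cat >> h.py <<'E'
def proj(name, px, z):
    "pixels (N,2) -> world points on plane z"
    c=calibration(name); K=np.array([[c["fx"],0,c["cx"]],[0,c["fy"],c["cy"]],[0,0,1.]])
    u=cv2.undistortPoints(np.float64(px).reshape(-1,1,2),K,np.array([c["k1"],0,0,0.])).reshape(-1,2)
    M=np.array(c["cam_to_world"]); d=np.c_[u,np.ones(len(u))]@M[:3,:3].T
    return M[:3,3]+d*((z-M[2,3])/d[:,2])[:,None]
YAW=np.deg2rad(83.5); MO=np.array([.552,.1145])
def mill(p): # world -> mill
    r=np.asarray(p)[...,:2]-MO; c,s=np.cos(YAW),np.sin(YAW)
    return np.stack([r[...,0]*c+r[...,1]*s,-r[...,0]*s+r[...,1]*c],-1)
def jar(name="top",z=.108,white=(.525,-.127)):
    out=[]
    for d in mark_of(name,"jar"):
        p=c2w(name,d["at"]); out.append((round(d["conf"],2),p.round(4),mill(p).round(4)))
    return out
def jaryaw(name="top",z=.108,near=None):
    best=None
    for d in cut_out(name,"jar"):
        m=d["mask"].astype(np.uint8); v,u=np.nonzero(m)
        p=proj(name,np.c_[u,v].astype(float),z)[:,:2]; c=p.mean(0)
        if near is None or np.linalg.norm(c-near)<.05:
            r=cv2.minAreaRect((p*1e3).astype(np.float32)); return r,c
E
python3 - <<'E'
from h import *
np.set_printoptions(precision=4,suppress=True)
get_image("top")
for r in jar(): print(r)
print(jaryaw(near=np.array([.525,-.13])))
im=cv2.imread("pics/top0.png"); hsv=cv2.cvtColor(im,cv2.COLOR_BGR2HSV)
# mill green casing yaw on top z=.07 ; gutter region grey
def rect(m,z,roi):
    k=np.zeros_like(m);k[roi]=m[roi]
    n,l,s,_=cv2.connectedComponentsWithStats(k.astype(np.uint8)); i=1+s[1:,4].argmax()
    v,u=np.nonzero(l==i); p=proj("top",np.c_[u,v].astype(float),z)[:,:2]
    return cv2.minAreaRect((p*1e3).astype(np.float32)),len(u)
roi=(slice(140,280),slice(205,395))
g=(hsv[...,0]>60)&(hsv[...,0]<90)&(hsv[...,1]>90); print("green",rect(g,.07,roi))
g=(hsv[...,1]<45)&(hsv[...,2]>120); print("gutter",rect(g,.087,(slice(175,260),slice(262,330))))
# gutter cheek edges
for rows,name in ((slice(175,200),"near cup"),(slice(235,262),"robot side")):
    sub=g[rows,270:322] if True else 0
    pts=[]
    for c in range(sub.shape[1]):
        w=np.nonzero(sub[:,c])[0]
        if len(w): pts.append([270+c,rows.start+(w.min() if name=="near cup" else w.max())])
    p=proj("top",np.array(pts,float),.1)[:,:2]; f=np.polyfit(p[:,1],p[:,0],1); print(name,90-np.degrees(np.arctan(f[0])),p[[0,-1]])
print(c2w("top",mark_of("top","tray")[0]["at"]),c2w("top",mark_of("top","nip")[0]["at"]))
E
```

```text
(0.92, array([ 0.7375, -0.2891,  0.0445]), array([-0.38, -0.23]))
(0.63, array([ 0.3263, -0.1773,  0.0442]), array([-0.3155,  0.1912]))
(0.58, array([ 0.5289, -0.1318,  0.1096]), array([-0.2473, -0.0049]))
(0.27, array([ 0.6495, -0.1343,  0.0027]), array([-0.2362, -0.1251]))
(((528.1227416992188, -126.3683090209961), (88.32905578613281, 132.77333068847656), 83.20575714111328), array([ 0.5274, -0.1273]))
green (((553.0732421875, 114.42408752441406), (57.88325500488281, 256.39434814453125), 83.41512298583984), 1699)
gutter (((542.2131958007812, -9.843727111816406), (162.16490173339844, 154.03472900390625), 83.42377471923828), 3762)
near cup 82.2437471503897 [[ 0.6207  0.0612]
 [ 0.6058 -0.0648]]
robot side 83.31171162335058 [[ 0.4748  0.0631]
 [ 0.4604 -0.0612]]
[ 0.5234 -0.1655  0.0652] [0.5514 0.1117 0.1423]
```

Request:
arm_command([
  [[0, 0, 0, -6.6, 0, 0, 0.025], [0, 0, 0, -6.6, 0, 0, 0.025], [0, 0, 0, -6.6, 0, 0, 0.025], [0, 0, 0, -6.6, 0, 0, 0.025], [0, 0, 0, -6.6, 0, 0, 0.025], [0, 0, 0, -6.6, 0, 0, 0.025], [0, 0, 0, -6.6, 0, 0, 0.025], [0, 0, 0, -6.6, 0, 0, 0.025], [0, 0, 0, -6.6, 0, 0, 0.025], [0, 0, 0, -6.6, 0, 0, 0.025], [0, 0.02, -0.03, 0, 0, 0, 0.025], [0, 0.02, -0.03, 0, 0, 0, 0.025], [0, 0.02, -0.03, 0, 0, 0, 0.025], [0, 0.02, -0.03, 0, 0, 0, 0.025], [0, 0.02, -0.03, 0, 0, 0, 0.025], [0, 0.02, -0.03, 0, 0, 0, 0.025], [0, 0.02, -0.03, 0, 0, 0, 0.025], [0, 0.02, -0.03, 0, 0, 0, 0.025], [0, 0.02, -0.03, 0, 0, 0, 0.025], [0, 0, 0, 0, 0, 0, 0.025]],
])

```text
t: 2.92
tool_pos: [0.3868, -0.3296, 0.231]
tool_rot: [1.258, 1.174, -1.257]
contact_force: [-0.1, 0.1, -0.8]
opening: 0.025
```

```bash
cat >> h.py <<'E'
def to(mx,my,z,yawdeg=-6.55):
    "shift in tool axes to reach mill (mx,my) at height z; yaw remaining"
    o=ctrl.get_obs(); T=R.from_rotvec(o["tool_rot"]).as_matrix(); p=o["tool_pos"]
    c,s=np.cos(YAW),np.sin(YAW); w=np.r_[MO+[mx*c-my*s,mx*s+my*c],z]
    print("tool mill",mill(p).round(4),"z",round(p[2],4),"yaw of y",np.degrees(np.arctan2(T[1,1],T[0,1])).round(2),"tilt",T[2].round(3),"shift",(T.T@(w-p)).round(4),"t",o["t"],"F",np.round(o["contact_force"],2))
E
python3 -c "
from h import *
to(-.318,-.013,.231)"
```

```text
tool mill [-0.46    0.1139] z 0.231 yaw of y -3.8 tilt [-1.     0.003  0.002] shift [ 1.000e-04  1.334e-01 -1.358e-01] t 2.9167 F [-0.11  0.11 -0.79]
```

Request:
arm_command([
  [[0, 0.0267, -0.0272, 0, 0, 0, 0.025], [0, 0.0267, -0.0272, 0, 0, 0, 0.025], [0, 0.0267, -0.0272, 0, 0, 0, 0.025], [0, 0.0267, -0.0272, 0, 0, 0, 0.025], [0, 0.0267, -0.0272, 0, 0, 0, 0.025], [0, 0, 0, 2.7, 0, 0, 0.025], [0, 0, 0, 0, 0, 0, 0.025], [0, 0, 0, 0, 0, 0, 0.025]],
])

```text
t: 3.58
tool_pos: [0.5344, -0.1991, 0.2321]
tool_rot: [1.29, 1.145, -1.291]
contact_force: [-0.4, -0.0, 1.0]
opening: 0.0249
```

```bash
python3 -c "
from h import *
to(-.318,-.013,.097)
im=get_image('wrist');cv2.imwrite('pics/w1.png',im[:,:,::-1])"
```

```text
tool mill [-0.3136 -0.018 ] z 0.2321 yaw of y -6.49 tilt [-1.     0.005  0.006] shift [ 0.1351 -0.0058  0.0035] t 3.5833 F [-0.43 -0.03  0.97]
```

View pics/w1.png

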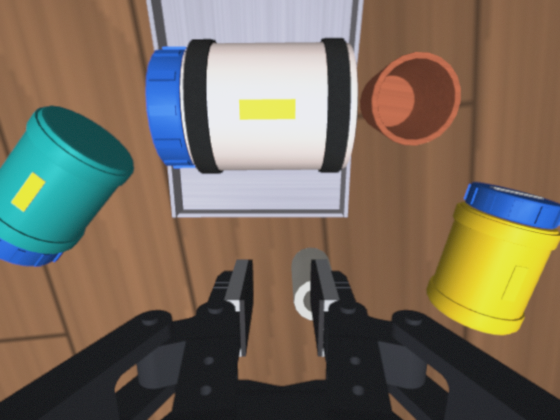

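The wrist view shows the two fingers (tips near (240,265) and (318,265)) lined up between the tyres (x about 203 and 337). The jar is square to the gutter and the tray foot is clear. I'll descend behind the jar.

Request:
arm_command([
  [[0.01, -0.005, 0.003, 0, 0.3, -0.3, 0.025], [0.03, 0, 0, 0, 0, 0, 0.025], [0.03, 0, 0, 0, 0, 0, 0.025], [0.03, 0, 0, 0, 0, 0, 0.025], [0.02, 0, 0, 0, 0, 0, 0.025], [0.013, 0, 0, 0, 0, 0, 0.025], [0, 0, 0, 0, 0, 0, 0.025], [0, 0, 0, 0, 0, 0, 0.025]],
])

```text
t: 4.3
tool_pos: [0.5206, -0.2121, 0.0922]
tool_rot: [1.298, 1.146, -1.302]
contact_force: [-0.6, 0.3, -0.6]
opening: 0.025
```

```bash
python3 -c "
from h import *
to(-.300,-.013,.097)"
```

```text
tool mill [-0.3281 -0.0058] z 0.0922 yaw of y -7.13 tilt [-1.    -0.     0.003] shift [-0.0049  0.0069 -0.0281] t 4.3 F [-0.57  0.3  -0.63]
```

Request:
arm_command([
  [[-0.002, 0.004, -0.005, -0.5, 0, 0, 0.025], [-0.001, 0.002, -0.006, 0, 0, 0, 0.025], [0, 0, -0.006, 0, 0, 0, 0.025], [0, 0, -0.004, 0, 0, 0, 0.025], [0, 0, -0.004, 0, 0, 0, 0.025], [0, 0, -0.003, 0, 0, 0, 0.025]],
])

```text
t: 4.8
tool_pos: [0.5327, -0.1856, 0.1011]
tool_rot: [1.294, 1.141, -1.292]
contact_force: [-0.8, 0.0, -0.2]
opening: 0.0249
```

```bash
python3 -c "
from h import *
to(-.250,-.013,.110)
get_image('top')
for r in jar(): print(r)
print(jaryaw(near=np.array([.525,-.13])))"
```

```text
tool mill [-0.3004 -0.0148] z 0.1011 yaw of y -6.72 tilt [-1.     0.008  0.006] shift [-0.0092 -0.0019 -0.0503] t 4.8 F [-0.84  0.03 -0.16]
(0.89, array([ 0.5276, -0.1297,  0.1085]), array([-0.2454, -0.0034]))
(0.6, array([ 0.7362, -0.2924,  0.0423]), array([-0.3835, -0.2291]))
(((529.8456420898438, -120.80009460449219), (134.73497009277344, 89.17303466796875), 3.4116287231445312), array([ 0.53608812, -0.11555379]))
```

Request:
arm_command([
  [[0, 0, -0.003, 0, 0, 0, 0.025], [0, 0, -0.004, 0, 0, 0, 0.025], [0, 0, -0.004, 0, 0, 0, 0.025], [0, 0, -0.004, 0, 0, 0, 0.025], [0, 0, -0.004, 0, 0, 0, 0.025], [-0.001, 0, -0.005, 0, 0, 0, 0.025], [-0.001, 0, -0.005, 0, 0, 0, 0.025], [-0.001, 0, -0.005, 0, 0, 0, 0.025], [-0.0012, 0, -0.005, 0, 0, 0, 0.025], [-0.0012, 0, -0.005, 0, 0, 0, 0.025], [-0.0012, 0, -0.005, 0, 0, 0, 0.025], [-0.0012, 0, -0.005, 0, 0, 0, 0.025], [-0.0012, 0, -0.004, 0, 0, 0, 0.025], [0, 0, -0.002, 0, 0, 0, 0.025]],
])

```text
t: 6.12
tool_pos: [0.5411, -0.1276, 0.1136]
tool_rot: [1.283, 1.127, -1.297]
contact_force: [-1.5, -4.4, 2.2]
opening: 0.0249
```

```bash
python3 -c "
from h import *
to(-.250,-.013,.110)
get_image('scene');im=get_image('wrist');cv2.imwrite('pics/w2.png',im[:,:,::-1])
for r in jar('scene'): print(r)
for r in jar('wrist'): print(r)"
```

```text
tool mill [-0.2417 -0.0166] z 0.1136 yaw of y -6.69 tilt [-1.     0.012  0.021] shift [ 0.0038 -0.0036  0.0082] t 6.1167 F [-1.53 -4.35  2.16]
(0.96, array([ 0.7337, -0.2887,  0.0475]), array([-0.3801, -0.2262]))
(0.84, array([ 0.5293, -0.0696,  0.1176]), array([-0.1854,  0.0017]))
(0.62, array([ 0.3214, -0.1765,  0.0444]), array([-0.3153,  0.1962]))
(0.87, array([ 0.529 , -0.0759,  0.1194]), array([-0.1918,  0.0013]))
```

View pics/w2.png

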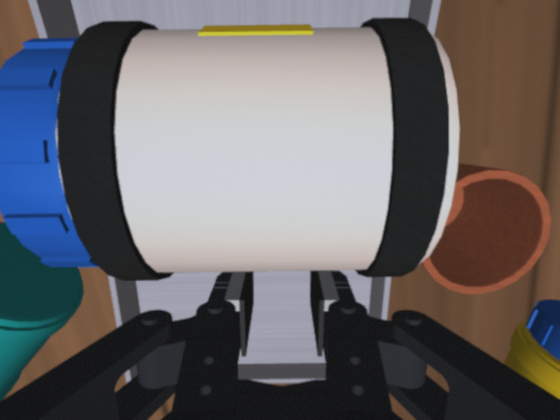

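Request:
arm_command([
  [[-0.0006, -0.0003, -0.004, 0, 0.1, -0.1, 0.025], [-0.0008, -0.0005, -0.005, 0, 0.1, -0.1, 0.025], [-0.0009, -0.0005, -0.005, 0, 0.1, -0.1, 0.025], [-0.0009, -0.0005, -0.005, 0, 0.1, -0.1, 0.025], [-0.0009, -0.0005, -0.005, 0, 0.1, -0.1, 0.025], [-0.0009, -0.0005, -0.005, 0, 0.1, -0.1, 0.025], [-0.0009, -0.0005, -0.005, 0, 0.1, 0, 0.025], [-0.0009, -0.0005, -0.005, 0, 0.1, 0, 0.025], [-0.0009, -0.0005, -0.005, 0, 0.1, 0, 0.025], [-0.0009, -0.0005, -0.005, 0, 0.1, 0, 0.025], [-0.0009, -0.0005, -0.005, 0, 0.1, 0, 0.025], [-0.0009, -0.0005, -0.005, 0, 0.1, 0, 0.025], [-0.0009, -0.0005, -0.005, 0, 0.1, 0, 0.025], [-0.0009, -0.0005, -0.005, 0, 0.1, 0, 0.025], [-0.0005, 0, -0.003, 0, 0.1, 0, 0.025], [0, 0, -0.002, 0, 0, 0, 0.025]],
])

```text
t: 7.65
tool_pos: [0.5412, -0.0526, 0.1255]
tool_rot: [1.294, 1.153, -1.301]
contact_force: [-0.4, -5.3, 2.7]
opening: 0.0249
```

```bash
python3 -c "
from h import *
to(-.114,-.010,.140)
get_image('scene');im=get_image('wrist');cv2.imwrite('pics/w3.png',im[:,:,::-1])
for r in jar('scene'): print(r)
for r in jar('wrist'): print(r)"
```

```text
tool mill [-0.1672 -0.0082] z 0.1255 yaw of y -6.86 tilt [-1.    -0.004  0.001] shift [-0.0145  0.0014 -0.0532] t 7.65 F [-0.39 -5.27  2.66]
(0.91, array([ 0.7334, -0.2899,  0.0445]), array([-0.3812, -0.2261]))
(0.89, array([ 0.3214, -0.1723,  0.0482]), array([-0.3111,  0.1966]))
(0.58, array([0.537 , 0.0029, 0.1335]), array([-0.1126,  0.0023]))
(0.85, array([ 0.3188, -0.1815,  0.0419]), array([-0.3205,  0.1982]))
(0.6, array([ 0.5359, -0.0014,  0.1388]), array([-0.117 ,  0.0029]))
```

View pics/w3.png

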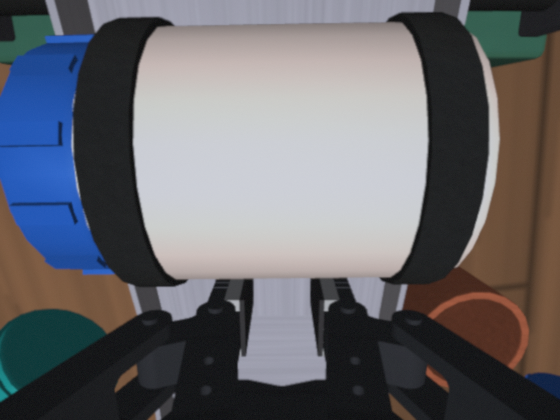

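The jar is square on the slope and the fingers are centred between the tyres. I'll keep pushing towards the crest, slower.

Request:
arm_command([
  [[-0.0006, 0, -0.004, 0, 0, 0, 0.025], [-0.001, 0, -0.005, 0, 0, 0, 0.025], [-0.001, 0, -0.005, 0, 0, 0, 0.025], [-0.001, 0, -0.005, 0, 0, 0, 0.025], [-0.001, 0, -0.005, 0, 0.1, 0, 0.025], [-0.001, 0, -0.005, 0, 0.1, 0, 0.025], [-0.001, 0, -0.005, 0, 0.1, 0, 0.025], [-0.001, 0, -0.005, 0, 0.1, 0, 0.025], [-0.001, 0, -0.004, 0, 0.1, 0, 0.025], [-0.0008, 0, -0.004, 0, 0.1, 0, 0.025], [-0.0005, 0, -0.003, 0, 0, 0, 0.025], [0, 0, -0.002, 0, 0, 0, 0.025]],
])

```text
t: 8.85
tool_pos: [0.5473, 0.0009, 0.136]
tool_rot: [1.3, 1.159, -1.3]
contact_force: [-1.1, -4.2, 1.8]
opening: 0.0253
```

```bash
python3 -c "
from h import *
to(-.087,-.010,.143)
get_image('scene');im=get_image('wrist');get_image('top')
for n in ('scene','wrist','top'): print(n,[r for r in jar(n) if abs(r[2][1])<.05])"
```

```text
tool mill [-0.1134 -0.0082] z 0.136 yaw of y -6.96 tilt [-1.    -0.007 -0.006] shift [-0.0068  0.0015 -0.0265] t 8.85 F [-1.08 -4.2   1.81]
scene [(0.6, array([0.5419, 0.0585, 0.1481]), array([-0.0568,  0.0037]))]
wrist [(0.56, array([0.5444, 0.0532, 0.1507]), array([-0.0618,  0.0006]))]
top [(0.68, array([0.5467, 0.0529, 0.1525]), array([-0.0618, -0.0017]))]
```

Request:
arm_command([
  [[-0.0008, 0, -0.003, 0, 0, 0, 0.025], [-0.0008, 0, -0.003, 0, 0, 0, 0.025], [-0.0008, 0, -0.003, 0, 0, 0, 0.025], [-0.0008, 0, -0.003, 0, 0, 0, 0.025], [-0.0006, 0, -0.003, 0, 0, 0, 0.025], [-0.0006, 0, -0.003, 0, 0, 0, 0.025], [-0.0004, 0, -0.003, 0, 0, 0, 0.025], [-0.0002, 0, -0.0025, 0, 0, 0, 0.025], [0, 0, -0.0025, 0, 0, 0, 0.025], [0, 0, -0.002, 0, 0, 0, 0.025], [0, 0, 0, 0, 0, 0, 0.025]],
])

```text
t: 10.07
tool_pos: [0.5499, 0.0328, 0.1402]
tool_rot: [1.303, 1.164, -1.301]
contact_force: [1.2, -0.0, 0.5]
opening: 0.0249
```

```bash
python3 -c "
from h import *
to(-.080,-.010,.143)
get_image('scene');im=get_image('wrist');get_image('top')
for n in ('scene','wrist','top'): print(n,[r for r in jar(n) if abs(r[2][1])<.05])"
```

```text
tool mill [-0.0814 -0.0072] z 0.1402 yaw of y -7.01 tilt [-1.   -0.01 -0.01] shift [-0.0029  0.0028 -0.0015] t 10.0667 F [ 1.19 -0.02  0.51]
scene [(0.63, array([0.5484, 0.1194, 0.1416]), array([0.0044, 0.0041]))]
wrist [(0.58, array([0.5485, 0.1104, 0.1429]), array([-0.0045,  0.003 ]))]
top [(0.65, array([0.5507, 0.1115, 0.1419]), array([-0.0031,  0.001 ]))]
```

The jar dropped into the hollow at about x = 0, z = 0.142, and the finger force is zero. Now I'll back off and retract.

Request:
arm_command([
  [[0, 0, 0.01, 0, 0, 0, 0.025], [-0.01, 0, 0.015, 0, 0, 0, 0.025], [-0.02, 0, 0.015, 0, 0, 0, 0.025], [-0.025, 0, 0.02, 0, 0, 0, 0.025], [-0.025, 0, 0.02, 0, 0, 0, 0.025], [-0.025, 0, 0.02, 0, 0, 0, 0.025], [-0.02, 0, 0.02, 0, 0, 0, 0.025], [0, 0, 0.02, 0, 0, 0, 0.025], [0, 0, 0.02, 0, 0, 0, 0.025], [0, 0, 0.01, 0, 0, 0, 0.025], [0, 0, 0, 0, 0, 0, 0.025], [0, 0, 0, 0, 0, 0, 0.025], [0, 0, 0, 0, 0, 0, 0.025], [0, 0, 0, 0, 0, 0, 0.025]],
])

```text
t: 11.53
tool_pos: [0.5253, -0.1521, 0.2677]
tool_rot: [1.3, 1.163, -1.308]
contact_force: [-0.1, 0.0, 0.5]
opening: 0.0248
```

```bash
python3 -c "
from h import *
to(-.3,-.010,.25)
get_image('scene');im=get_image('top');cv2.imwrite('pics/top9.png',im[:,:,::-1])
for n in ('scene','top'): print(n,[r for r in jar(n) if abs(r[2][1])<.05])
for k in range(2):
  print(jaryaw(z=.142,near=MO))
for th in ('cup','post','pot'): print(th,[c2w(n,mark_of(n,th)[0]['at']).round(3) for n in ('scene','top') if mark_of(n,th)])"
```

```text
tool mill [-0.2679 -0.0037] z 0.2677 yaw of y -7.18 tilt [-1.    -0.014 -0.007] shift [0.0173 0.007  0.0322] t 11.5333 F [-0.1   0.04  0.49]
scene [(0.77, array([0.5461, 0.1179, 0.1401]), array([0.0027, 0.0062]))]
top [(0.87, array([0.5512, 0.1097, 0.1423]), array([-0.0048,  0.0003]))]
(((551.653076171875, 112.73696899414062), (91.26762390136719, 136.57472229003906), 84.2796401977539), array([0.55166805, 0.11318405]))
(((551.653076171875, 112.73696899414062), (91.26762390136719, 136.57472229003906), 84.2796401977539), array([0.55166805, 0.11318405]))
cup [array([ 0.654, -0.131, -0.002]), array([ 0.65 , -0.134,  0.001])]
post [array([ 0.555, -0.302,  0.001])]
pot [array([0.569, 0.283, 0.003]), array([0.572, 0.283, 0.002])]
```

View pics/top9.png

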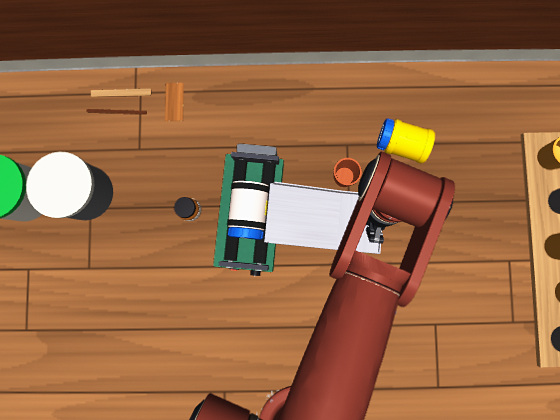

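The top view shows the jar seated between the rollers at (248,210), square to them. The cup, post and pot are where they started and the arm is clear, so I'll hand in.

```bash
python3 -c "
from station import *
print(finish_job())"
```

```text
the job is handed in; nothing more can be done
None
```

I pushed the white jar up the gutter with the two fingers, slightly open and placed between its tyres. It rolled over the front roller and dropped into the hollow. I then backed the arm off and handed the job in at about 12 s of the 48 s allowed; no verdict is reported.

| Last check | Measured | Allowed |
|---|---|---|
| Jar height | 0.140 to 0.142 m | 0.136 to 0.148 m |
| Jar x, from the middle between the rollers | +3 mm (scene camera), -5 mm (top camera), -1 mm (jar outline) | ±8 mm |
| Jar y, from the gutter's centre line | 0 to 6 mm | ±25 mm |
| Jar axis, off the rollers' axis | about 0.015 rad | 0.08 rad |
| Cup, post and pot, from their start | within about 5 mm (network noise) | 20 mm |

- **Camera disagreement:** the two cameras differed by about 7 mm on the jar's x, which is within the networks' error.
- **Post:** only one of the two cameras found it in the last check; the arm stood over part of the top view.
- **Robot:** the wrist force was near zero and the arm was clear of everything in the last picture.
- **On the slope:** measured positions put the jar on the slope at x ≈ -0.19, -0.11 and -0.06 m. The jar-to-ramp contact force cannot be measured, so I did not check it directly.

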